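# Square a resin printer's build platform to the scraping fence

### The job

With the fingertips, push the heavy aluminium build platform round by its sides and corners until its red-striped side sits flush against the green fence, with the whole of that side within the fence's length. Keep it flat on the bench: do not lift it or tip it, and do not touch the dark bracket on its top. Leave everything else where it stands.

Things in the scene. Friction and masses are not known exactly. Their poses are not given: they have to be found in the camera images.
- platform: loose build platform, a flat aluminium slab 94 mm (its x) by 134 mm (its y) by 28 mm high, 0.6 to 0.95 kg with its bracket, sliding on the bench with dry friction (some 4 to 15 N to push), too wide to grasp. Origin: centre of its underside; z up. Its +x side, one of the two long sides, is the red-striped one (red on the side and along the top edge). It starts a short way off the fence with the striped side turned about 45 to 85 degrees away from it.
- bracket: dark bracket with a black round thumb knob, fixed on the middle of the platform's top, 36 by 46 mm and 25 mm tall, so its top is 53 mm above the bench. Not to be touched. Origin: centre of its underside, 28 mm above the platform's origin; axes as the platform's
- face_left (a point): one end of the platform's red-striped side, half-way up: 47 mm along x, 67 mm along +y and 14 mm up from the platform's origin
- face_right (a point): the other end of the striped side: 47 mm along x, 67 mm along -y and 14 mm up from the platform's origin
- fence: straight green fence rail screwed to the bench, immovable, 220 mm long and 22 mm high. Origin: on the bench at the middle of the foot of its working face; x points squarely out of the working face, towards the platform; y runs along the fence (110 mm each way); z up. The rail and its flange reach 54 mm behind the face (-x)
- rook: small grey printed chess rook, 32 mm across, 50 mm tall, standing loose. Origin: centre of its foot. A bystander
- scraper: scraper with an orange handle, 200 mm long, lying loose along its x. A bystander
- mug: blue mug, 72 mm across and 80 mm tall, handle at its +y, standing loose. Origin: centre of its foot. A bystander
- resin: grey bottle, 60 mm across and 150 mm tall, standing loose behind the fence. Origin: centre of its foot. A bystander
- jar: amber jar with a red lid, 80 mm across and 120 mm tall, standing loose behind the fence. Origin: centre of its foot. A bystander
- driver: screwdriver with a blue handle, 150 mm long, lying loose along its x on the far side. A bystander
Mind the look-alikes: they are no part of the job. Of the things shaped like the platform, the aluminium one is meant. Several things have the shape of the fence; the one meant has the colours described above.

How it is judged:
At the end, for the whole second after the job is handed in: Both ends of the red-striped side are within 6 mm of the fence's working face and within the fence's length (3 mm over at most); the platform lies flat and still (x of face_left in the frame of fence between -0.005 and 0.006 m and y of face_left in the frame of fence between -0.113 and 0.113 m and x of face_right in the frame of fence between -0.005 and 0.006 m and y of face_right in the frame of fence between -0.113 and 0.113 m and height (world z) of platform below 0.004 m and angle between platform's own z axis and vertical below 0.05 rad and linear speed of platform below 0.01 m/s); the robot touches nothing.
It fails at once if the platform is lifted more than 10 mm or tipped more than about 9 degrees (height (world z) of platform above 0.01 m or angle between platform's own z axis and vertical above 0.15 rad).
It fails at once if the robot touches the bracket on top of the platform (contact force between the arm and bracket above 1 N).
It fails at once if the fingers touch the bracket on top of the platform (contact force between the fingers and bracket above 1 N).
It fails at once if a bystander is moved more than 25 mm (distance of any of rook, scraper, mug, resin, jar, driver from where it was at the start of the episode above 0.025 m).
It also fails if it takes over 72 s, if anything falls off the work surface, if the arm or the gripper's body presses on something with over 40 N, if the wrist force passes 120 N, or if a joint passes its speed limit or range.

### The arm

A 6-joint arm with a two-finger parallel gripper is mounted at the origin on the work surface. World frame = base frame: x ahead of the robot, y to its left, z up, the work surface at z = 0. Lengths are in m, angles in rad, forces in N, time in s.
With the tool pointing down it reaches from about 0.35 to 0.85 m from the base axis. Payload 8.1 kg.
Tool frame: the origin (TCP) lies at the very end of the fingers, on their centre line; the grasp point (between the pads) lies 19 mm behind it; z points along the fingers, y is the direction in which the jaws open and shut (so a half turn about z gives the same grasp; the last joint's range is limited). The gripper opens to 93 mm and grips with 3 to 60 N. Pads are 15 mm wide; open, the fingers measure 128 mm over their backs; the gripper's body (75 mm by 188 mm) begins 65 mm behind the grasp point.
Start: joints at [-1.239, 0.13, 1.488, -0, 1.523, -0.085], TCP at [0.243, -0.549, 0.219] pointing down, gripper open.
Joint ranges: [-2.96, 2.96], [-0.89, 2.26], [0.02, 2.5], [-1.34, 4.48], [0, 2.73], [-2.66, 2.66]. Speed limits (rad/s): [2.39, 2.39, 2.79, 3.14, 3.14, 3.14].

### API

Orientations are given as a rotation vector (axis times angle).
In Python, from plant import robot gives the robot as it stands.
- The arm moves only by the tool jog_arm, never from a script. Its argument "commands" is a list of rows, each a list of 3 entries, a list of its own where there are three numbers: the shift along the world's x, y, z scaled (see below), then the turn, a rotation vector about the world's x, y, z scaled (see below), then the closure, from -1 (fully open) to 1 (shut), so that 0 is half open. In form: [[[tx, ty, tz], [ax, ay, az], hand], ...]. A call has 1 to 10 rows; each row is the pose to reach, as a shift and turn from the pose measured when the call began, turning the shorter way round; what a row does not reach only later rows make up. The controller multiplies each number of a shift by 0.6 m and each number of a turn by 2 pi rad. A row lasts 1/8 s, in which the tool goes at most 62.5 mm and 10.7 degrees, less where a joint would pass 70% of its speed; a pose out of reach is approached as far as the arm can. A call with a number of a shift or a turn outside -1 to 1 is refused whole. A call with a gripper value outside its range is refused whole. The fingers move at their own pace and stop on an object; "newtons" is the grip in N (left out, the last holds). Time passes only in rows, so rows that repeat a pose let the fingers close. It gives the time, the measured TCP pose, the force and the opening at its end, in the units of the state.
- robot.read_state(): the state, without advancing time (a new reading comes with each control period).
- robot.read_camera(name): name is "scene" or "top" or "wrist"; returns a dict with "pixels" (384x512x3 uint8, red, green, blue), "fovy" (degrees; the focal length in pixels is half the picture's height over the tangent of half this angle, whatever the lens; pixels are square), "cx", "cy" (the principal point, pixels), "rvec" (rotation vector, rad) and "tvec" (3), from world to camera coordinates, as OpenCV has them; the wrist camera has in their place "tool_from_camera" (4x4, takes a point from camera to tool coordinates, whose origin is the TCP and whose axes are the flange's). Camera axes: x right, y down, z forward; pixel columns grow to the right and rows downward; lengths in m; the calibration is good to about 2 mm. A picture is of the moment at which its call begins: read the wrist's pose just before it. There is no depth.
- robot.close_job(): hands the job in, once; it reports no verdict.
Trained networks look in the newest picture that a camera, given by its name, has taken for a name from the list of things; names that differ only in an ending like _2 or _b are one class to them, and where a whole thing is asked for, a point or a joint stands for the part that bears it (a point fixed in the world has none). Each returns a list of dicts, best first, with "p" (0 to 1); they miss things now and then, are a little off and sometimes report something else, mostly with a low value. They report only what shows in the picture. A call takes as long as a camera call. They do not tell look-alikes from the thing itself.
- robot.trace(camera, name): "pixels" (384x512 bool, what is visible of it) and "uv" ([column, row] in pixels, amid what is visible of it).
The state is a dict: "t": time; "q": joint angles; "dq": joint speeds; "joint_torque": joint torques, N m; "tool_pos": TCP position; "orientation": TCP orientation; "force": force on the tool from outside, world axes, zero at the start; "wrist_torque": the same for the moment, N m; "opening": finger opening in m.
Only numpy, scipy, OpenCV 4.12 (cv2) and the standard library are available. Lean on these libraries where they do the work, as an engineer would, in place of code of your own. Each camera call takes 0.05 s, during which the arm holds its last target.

## Working session

There is one attempt and no reset: what is moved stays moved. The work goes in short steps, Python scripts to look and compute and a tool call to move; the robot and the scene stay as the last step left them, time stands still between calls to the robot, and variables do not carry over. Pictures are saved under pics/ and viewed, and the job is handed in when it is done.

Besides the shell and the picture viewer there is one more tool, called as name(argument=value, ...), one argument or row to a line, values as JSON. jog_arm: Moves the arm, as the interface text tells. Shifts and turns lie within -1 to 1; 1 stands for 0.6 m of shift or 2 pi rad of turn. Its arguments: {"type":"object","properties":{"commands":{"type":"array"},"newtons":{"type":"number"}},"required":["commands"]}

```bash
ls; mkdir -p pics; python3 - <<'E'
from plant import robot
import cv2
s=robot.read_state(); print(s)
for n in ["scene","top"]:
    c=robot.read_camera(n); print(n,c["fovy"],c["cx"],c["cy"],c["rvec"],c["tvec"])
    cv2.imwrite(f"pics/{n}0.png",c["pixels"][:,:,::-1])
E
```

```text
pics
{'t': 0.0, 'q': array([-1.23941054e+00,  1.31143405e-01,  1.48924981e+00,  1.58620822e-05,
        1.52304732e+00, -8.53937088e-02]), 'dq': array([ 8.52360299e-05, -3.20429529e-04,  9.48558176e-04,  4.74846579e-04,
       -1.18194606e-03, -2.00756739e-03]), 'joint_torque': array([-2.97615668e-03, -5.59841430e+01, -4.91767788e+01,  7.65668065e-02,
        3.58009490e-02, -1.59300648e-04]), 'tool_pos': array([ 0.24273245, -0.54808032,  0.21761427]), 'orientation': array([-3.07182939e+00, -6.49566618e-01,  3.31222437e-04]), 'force': array([-0.1982314,  0.7180868, -0.0223294]), 'wrist_torque': array([ 0.01562929, -0.04586638,  0.01703749]), 'opening': 0.09235050651373722}
scene 45.211997252306105 253.3553072357559 192.93927483459308 [ 1.95167732  0.92948767 -0.55410391] [-0.41636853 -0.13417902  1.80016929]
top 43.97780273590968 247.43445293313545 199.96520601187456 [ 2.12606275 -2.17580337  0.15190425] [0.11016768 0.5384887  1.49242862]
```

View pics/scene0.png

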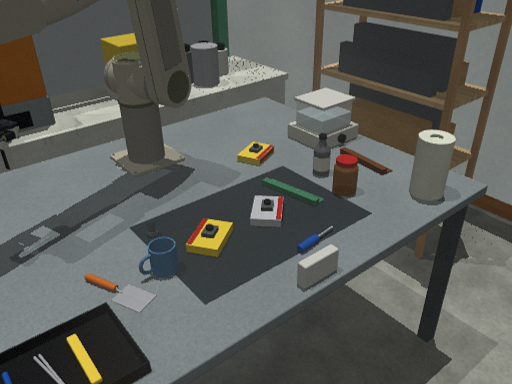

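View pics/top0.png

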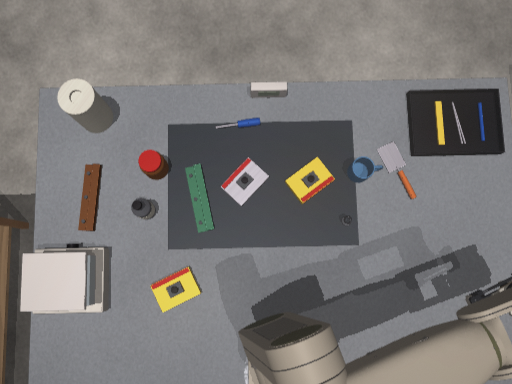

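The top view shows the white/aluminium platform at about (245,181) with its red stripe on the upper left. The green fence is at (200,198) with its face to the right. The yellow slabs and the brown rail are look-alikes. Next I measure poses.

```bash
cat > h.py <<'E'
import numpy as np, cv2
from plant import robot
def K(c):
    f=c["pixels"].shape[0]/2/np.tan(np.radians(c["fovy"])/2)
    return np.array([[f,0,c["cx"]],[0,f,c["cy"]],[0,0,1.]])
def unproj(c,uv,z):
    R,_=cv2.Rodrigues(np.array(c["rvec"],float)); t=np.array(c["tvec"],float)
    uv=np.atleast_2d(uv).astype(float)
    d=np.c_[uv,np.ones(len(uv))]@np.linalg.inv(K(c)).T@R
    o=-R.T@t
    return o+d*((z-o[2])/d[:,2])[:,None]
def proj(c,P):
    return cv2.projectPoints(np.atleast_2d(P).astype(float),np.array(c["rvec"],float),np.array(c["tvec"],float),K(c),None)[0][:,0]
E
python3 - <<'E'
from h import *
c=robot.read_camera("top")
for n,z in [("platform",.028),("fence",.022),("bracket",.05),("rook",.05),("scraper",.01),("mug",.08),("resin",.15),("jar",.12),("driver",.015)]:
    for r in robot.trace("top",n)[:4]:
        m=r["pixels"].astype(np.uint8)
        b=cv2.minAreaRect(np.argwhere(m)[:,::-1].astype(np.float32))
        bp=unproj(c,cv2.boxPoints(b),z)[:,:2]
        print(n,round(r["p"],2),np.round(r["uv"]),m.sum(),"ctr",np.round(unproj(c,r["uv"],z)[0,:2],3),"box",np.round(bp,3).tolist())
im=c["pixels"][:,:,::-1]
crop=im[115:255,165:375]; cv2.imwrite("pics/crop0.png",cv2.resize(crop,None,fx=3.8,fy=3.8,interpolation=cv2.INTER_CUBIC))
E
```

```text
platform 0.94 [247. 180.] 1243 ctr [0.609 0.097] box [[0.59, 0.189], [0.689, 0.087], [0.618, 0.021], [0.52, 0.122]]
platform 0.88 [175. 288.] 1247 ctr [0.267 0.334] box [[0.279, 0.413], [0.336, 0.292], [0.253, 0.251], [0.196, 0.372]]
platform 0.65 [307. 182.] 1200 ctr [ 0.597 -0.098] box [[0.605, -0.022], [0.685, -0.134], [0.603, -0.19], [0.524, -0.078]]
fence 0.66 [198. 198.] 1026 ctr [0.552 0.257] box [[0.657, 0.304], [0.669, 0.252], [0.454, 0.206], [0.444, 0.257]]
fence 0.57 [ 90. 198.] 1142 ctr [0.562 0.609] box [[0.459, 0.647], [0.682, 0.627], [0.674, 0.57], [0.451, 0.591]]
bracket 0.65 [176. 288.] 152 ctr [0.269 0.325] box [[0.27, 0.357], [0.289, 0.318], [0.26, 0.304], [0.242, 0.342]]
bracket 0.61 [242. 180.] 159 ctr [0.605 0.115] box [[0.601, 0.133], [0.632, 0.102], [0.605, 0.077], [0.575, 0.108]]
bracket 0.48 [309. 182.] 144 ctr [ 0.593 -0.101] box [[0.605, -0.078], [0.631, -0.115], [0.603, -0.134], [0.577, -0.098]]
rook 0.7 [144. 204.] 366 ctr [0.532 0.428] box [[0.512, 0.478], [0.563, 0.453], [0.528, 0.385], [0.477, 0.411]]
rook 0.37 [343. 220.] 29 ctr [ 0.47  -0.204] box [[0.468, -0.197], [0.479, -0.209], [0.463, -0.224], [0.452, -0.213]]
scraper 0.79 [393. 160.] 694 ctr [ 0.667 -0.389] box [[0.709, -0.333], [0.737, -0.392], [0.553, -0.469], [0.526, -0.41]]
mug 0.93 [363. 165.] 558 ctr [ 0.638 -0.269] box [[0.63, -0.204], [0.689, -0.287], [0.631, -0.325], [0.573, -0.242]]
resin 0.83 [142. 207.] 394 ctr [0.512 0.411] box [[0.5, 0.453], [0.55, 0.429], [0.516, 0.363], [0.466, 0.388]]
jar 0.92 [151. 166.] 650 ctr [0.642 0.393] box [[0.693, 0.429], [0.691, 0.343], [0.603, 0.343], [0.605, 0.428]]
driver 0.61 [246. 118.] 197 ctr [0.819 0.097] box [[0.816, 0.195], [0.825, 0.051], [0.796, 0.049], [0.787, 0.193]]
```

View pics/crop0.png

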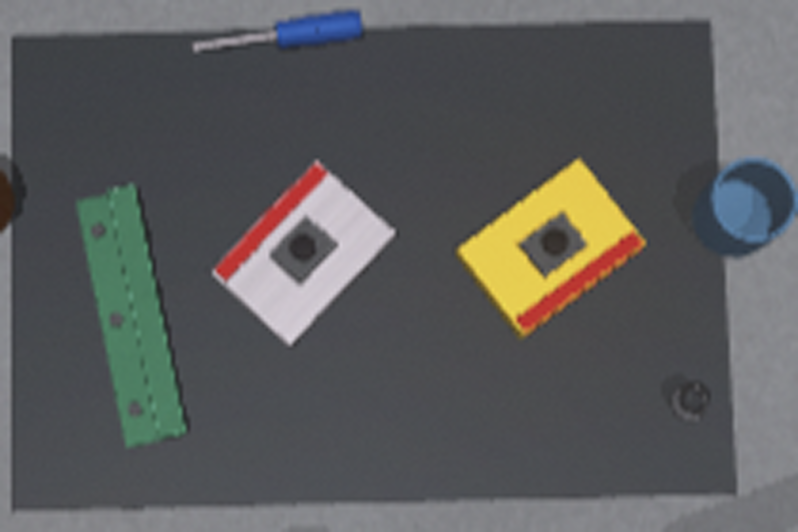

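```bash
cat >> h.py <<'E'
def boxfit(c,mask,z,shrink=0):
    cnt=max(cv2.findContours(mask.astype(np.uint8),cv2.RETR_EXTERNAL,cv2.CHAIN_APPROX_NONE)[0],key=cv2.contourArea)
    P=unproj(c,cnt[:,0],z)[:,:2]
    b=cv2.minAreaRect((P*1000).astype(np.float32)); return b,cv2.boxPoints(b)/1000
def fence_est(c):
    r=[r for r in robot.trace("top","fence") if abs(r["uv"][0]-199)<20]
    hsv=cv2.cvtColor(c["pixels"],cv2.COLOR_RGB2HSV)
    g=(hsv[...,0]>55)&(hsv[...,0]<90)&(hsv[...,1]>70)
    g[:, :175]=0; g[:,230:]=0; g[:150]=0; g[245:]=0
    return boxfit(c,g,.022)
def plat(c,verbose=False):
    # model fit: white top minus + red; top face outline at z=.028
    im=c["pixels"].astype(int); R,G,B=im[...,0],im[...,1],im[...,2]
    white=(im.min(2)>125)&(im.max(2)-im.min(2)<45)
    red=(R>130)&(G<90)&(B<90)
    roi=np.zeros(R.shape,bool); roi[125:250,170:282]=1
    return white&roi,red&roi
E
python3 - <<'E'
from h import *
c=robot.read_camera("top")
b,p=fence_est(c); print("fence",b,np.round(p,4).tolist())
w,r=plat(c); print(w.sum(),r.sum())
b,p=boxfit(c,w|r,.028); print("plat",b,np.round(p,4).tolist())
b,p=boxfit(c,r,.028); print("red",b,np.round(p,4).tolist())
v=c["pixels"].copy(); v[w]=[0,0,255]; v[r]=[255,255,0]
cv2.imwrite("pics/m0.png",cv2.resize(v[115:255,165:375,::-1],None,fx=3.8,fy=3.8,interpolation=cv2.INTER_NEAREST))
E
```

```text
fence ((555.3572387695312, 255.46014404296875), (220.5413055419922, 52.85013961791992), 11.012733459472656) [[0.44209998846054077, 0.26030001044273376], [0.4521999955177307, 0.2084999978542328], [0.6686000227928162, 0.25060001015663147], [0.6585000157356262, 0.30250000953674316]]
961 155
plat ((605.106201171875, 106.35948944091797), (93.92021179199219, 133.91030883789062), 45.620147705078125) [[0.524399995803833, 0.11959999799728394], [0.6201000213623047, 0.026000000536441803], [0.6858000159263611, 0.09309999644756317], [0.5900999903678894, 0.1868000030517578]]
red ((633.1175537109375, 134.1995849609375), (14.93254566192627, 125.60587310791016), 46.234283447265625) [[0.5825999975204468, 0.17219999432563782], [0.67330002784729, 0.08540000021457672], [0.6836000084877014, 0.09619999676942825], [0.5928999781608582, 0.18299999833106995]]
```

View pics/m0.png

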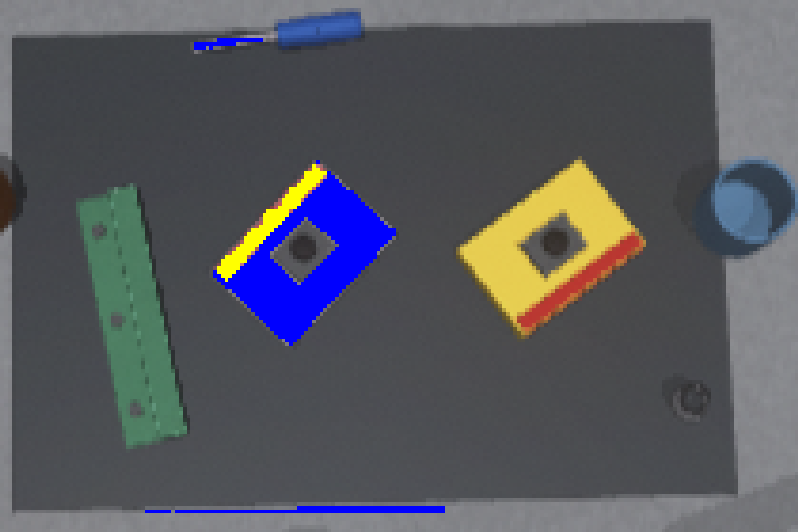

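The colour fit gives 93.9×133.9 mm, matching the given size. The platform is at (0.605, 0.1065) with its stripe normal at 45.6°. The fence face runs from (0.452, 0.2085) to (0.669, 0.2506), so the target normal is 101°. I'll place the open gripper's two tips behind the back side and push along an arc.

jog_arm(
  commands=[
    [[0.5,0.95,-0.15],[0,0,0.06],-1],
    [[0.5,0.95,-0.15],[0,0,0.06],-1],
    [[0.5,0.95,-0.15],[0,0,0.06],-1],
    [[0.5,0.95,-0.15],[0,0,0.06],-1],
    [[0.5,0.95,-0.15],[0,0,0.06],-1],
    [[0.5,0.95,-0.15],[0,0,0.06],-1],
    [[0.5,0.95,-0.15],[0,0,0.06],-1],
    [[0.5,0.95,-0.15],[0,0,0.06],-1],
    [[0.5,0.95,-0.15],[0,0,0.06],-1],
    [[0.5,0.95,-0.15],[0,0,0.06],-1],
  ],
)

```text
t: 1.95
tool_pos: [0.5321, 0.0011, 0.1323]
orientation: [2.897, 1.214, 0.001]
force: [1.4, -0.2, 0.4]
opening: 0.0931
```

jog_arm(
  commands=[
    [[0.038,0.091,-0.05],[0,0,0],-1],
    [[0.038,0.091,-0.05],[0,0,0],-1],
    [[0.038,0.091,-0.1],[0,0,0],-1],
    [[0.038,0.091,-0.15],[0,0,0],-1],
    [[0.038,0.091,-0.19],[0,0,0],-1],
    [[0.038,0.091,-0.2],[0,0,0],-1],
    [[0.038,0.091,-0.2],[0,0,0],-1],
    [[0.038,0.091,-0.2],[0,0,0],-1],
  ],
)

```text
t: 2.95
tool_pos: [0.5561, 0.0554, 0.0139]
orientation: [2.896, 1.214, 0.005]
force: [0.7, 0.9, -0.5]
opening: 0.0929
```

```bash
python3 - <<'E'
from h import *
s=robot.read_state(); print(s["tool_pos"],s["orientation"],s["force"])
c=robot.read_camera("top"); im=c["pixels"][:,:,::-1]
cv2.imwrite("pics/t1.png",cv2.resize(im[115:255,165:375],None,fx=3.8,fy=3.8))
c=robot.read_camera("scene"); im=c["pixels"][:,:,::-1]
cv2.imwrite("pics/s1.png",cv2.resize(im[130:330,130:390],None,fx=3,fy=3))
E
```

```text
[0.55610732 0.05541398 0.01389768] [2.8959526  1.21353114 0.00477563] [ 0.71458538  0.86677955 -0.46763281]
```

View pics/t1.png

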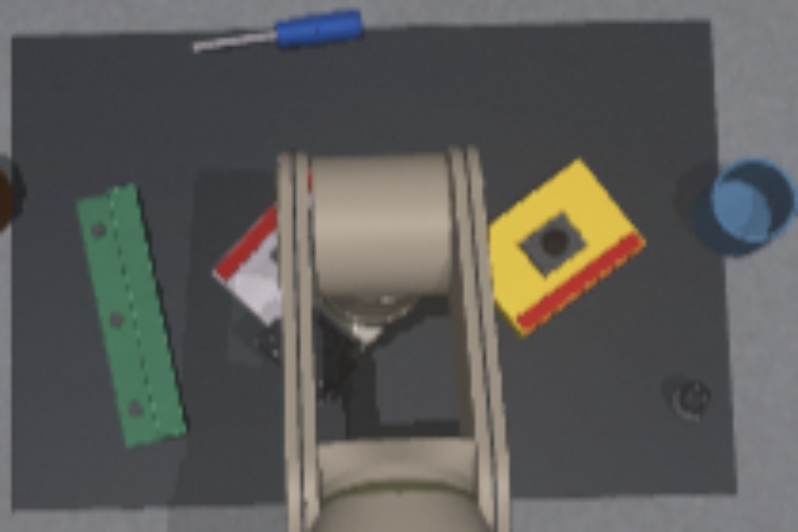

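View pics/s1.png

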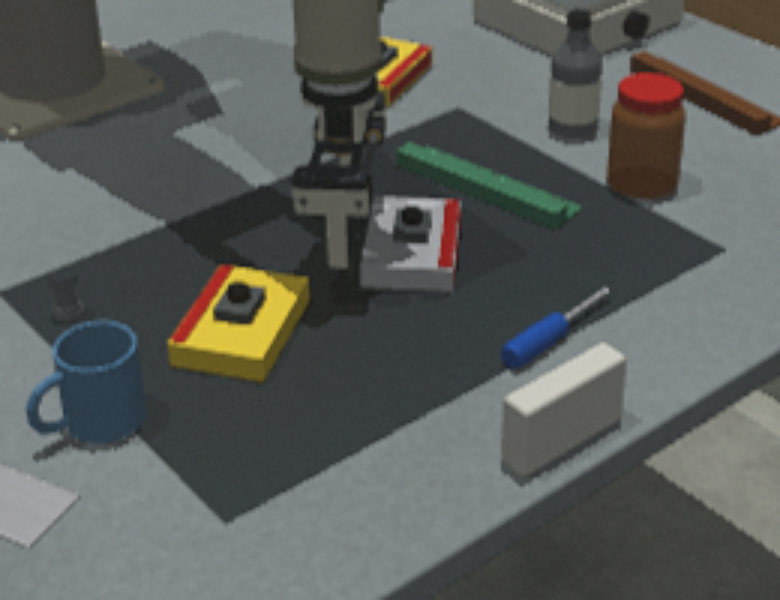

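jog_arm(
  commands=[
    [[0.006,0.007,-0.005],[0,0,0],-1],
    [[0.011,0.013,-0.005],[0,0,0],-1],
    [[0.015,0.017,-0.005],[0,0,0],-1],
    [[0.018,0.02,-0.005],[0,0,0],-1],
    [[0.018,0.02,-0.005],[0,0,0],-1],
  ],
)

```text
t: 3.68
tool_pos: [0.566, 0.0669, 0.0107]
orientation: [2.895, 1.214, 0.0]
force: [-5.6, -5.1, 5.8]
opening: 0.093
```

```bash
python3 - <<'E'
from h import *
s=robot.read_state(); p=s["tool_pos"]; print(p,s["orientation"],s["force"])
R=.068; th0=np.radians(45.5)
C=p[:2]+R*np.array([-np.sin(th0),np.cos(th0)])
for d in range(5,60,5):
    t=th0+np.radians(d); q=C+R*np.array([np.sin(t),-np.cos(t)])
    print(d,np.round((q-p[:2])/.6,4),round(np.radians(d)/2/np.pi,4))
E
```

```text
[0.56600499 0.06687085 0.01071533] [2.89523262e+00 1.21408123e+00 4.53414181e-04] [-5.58915186 -5.13457946  5.81238   ]
5 [0.0066 0.0073] 0.0139
10 [0.0126 0.0152] 0.0278
15 [0.0178 0.0236] 0.0417
20 [0.0223 0.0324] 0.0556
25 [0.026  0.0416] 0.0694
30 [0.0289 0.0511] 0.0833
35 [0.0309 0.0607] 0.0972
40 [0.0321 0.0705] 0.1111
45 [0.0325 0.0804] 0.125
50 [0.032  0.0903] 0.1389
55 [0.0306 0.1001] 0.1528
```

jog_arm(
  commands=[
    [[0.003,0.003,0],[0,0,0.006],-1],
    [[0.0055,0.006,0],[0,0,0.0115],-1],
    [[0.008,0.009,0],[0,0,0.017],-1],
    [[0.0105,0.0125,0],[0,0,0.0225],-1],
    [[0.0126,0.0152,0],[0,0,0.0278],-1],
    [[0.0147,0.0185,0],[0,0,0.033],-1],
    [[0.017,0.022,0],[0,0,0.039],-1],
    [[0.019,0.0255,0],[0,0,0.0445],-1],
    [[0.021,0.029,0],[0,0,0.05],-1],
    [[0.0223,0.0324,0],[0,0,0.0556],-1],
  ],
)

```text
t: 4.92
tool_pos: [0.5795, 0.0865, 0.0107]
orientation: [2.638, 1.702, 0.001]
force: [0.6, -4.9, 0.0]
opening: 0.0929
```

```bash
python3 - <<'E'
from h import *
s=robot.read_state(); print(s["tool_pos"],s["orientation"],s["force"])
c=robot.read_camera("top"); im=c["pixels"][:,:,::-1]
a=cv2.resize(im[125:245,170:300],None,fx=3,fy=3)
c=robot.read_camera("scene"); im=c["pixels"][:,:,::-1]
b=cv2.resize(im[160:280,210:345],None,fx=3,fy=3)
cv2.imwrite("pics/t2.png",np.hstack([a,b]))
E
```

```text
[0.57952788 0.08648781 0.0107399 ] [2.63824761e+00 1.70186224e+00 1.24242228e-03] [ 0.59346857 -4.89148123  0.02220941]
```

View pics/t2.png

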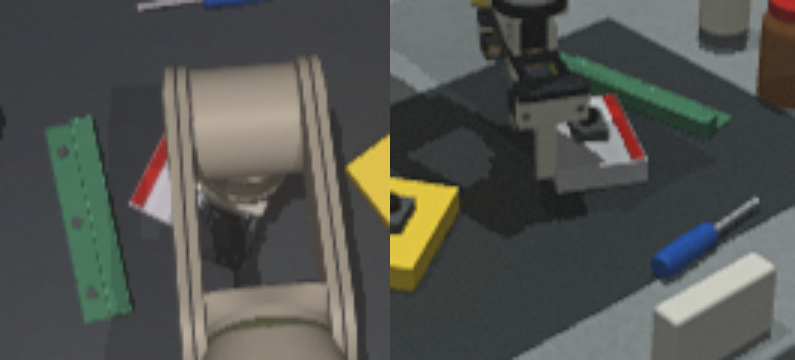

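The platform is turning with the fingers, both tips on the back side. I continue the arc.

jog_arm(
  commands=[
    [[0.0018,0.0036,0],[0,0,0.0056],-1],
    [[0.0033,0.0073,0],[0,0,0.011],-1],
    [[0.0045,0.011,0],[0,0,0.0165],-1],
    [[0.0055,0.015,0],[0,0,0.022],-1],
    [[0.0065,0.0185,0],[0,0,0.0278],-1],
    [[0.0074,0.0223,0],[0,0,0.0333],-1],
    [[0.0081,0.0262,0],[0,0,0.039],-1],
    [[0.0088,0.03,0],[0,0,0.0445],-1],
    [[0.0092,0.034,0],[0,0,0.05],-1],
    [[0.0096,0.0378,0],[0,0,0.0556],-1],
  ],
)

```text
t: 6.28
tool_pos: [0.5859, 0.1091, 0.011]
orientation: [2.3, 2.135, 0.003]
force: [3.6, -6.9, -0.8]
opening: 0.0932
```

```bash
python3 - <<'E'
from h import *
s=robot.read_state(); print(s["tool_pos"],s["orientation"],s["force"])
c=robot.read_camera("top"); im=c["pixels"][:,:,::-1]
a=cv2.resize(im[125:245,170:300],None,fx=3,fy=3)
c=robot.read_camera("scene"); im=c["pixels"][:,:,::-1]
b=cv2.resize(im[160:280,210:345],None,fx=3,fy=3)
cv2.imwrite("pics/t3.png",np.hstack([a,b]))
E
```

```text
[0.5858932  0.10909849 0.01097614] [2.30038843 2.13547205 0.00255357] [ 3.59831955 -6.93815776 -0.7932707 ]
```

View pics/t3.png

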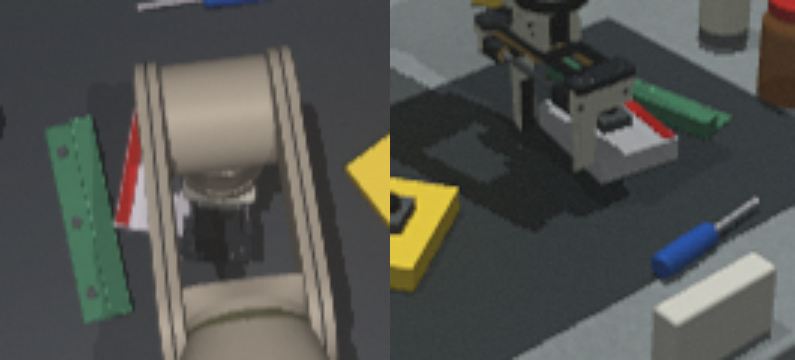

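jog_arm(
  commands=[
    [[0.0004,0.0035,0],[0,0,0.005],-1],
    [[0.0005,0.0075,0],[0,0,0.0105],-1],
    [[0.0003,0.0115,0],[0,0,0.016],-1],
    [[0.0,0.0155,0],[0,0,0.022],-1],
    [[-0.0005,0.0195,0],[0,0,0.0275],-1],
    [[-0.001,0.0235,0],[0,0,0.033],-1],
    [[-0.0018,0.027,0],[0,0,0.038],-1],
    [[-0.0025,0.03,0],[0,0,0.0424],-1],
    [[-0.0025,0.03,0],[0,0,0.0424],-1],
  ],
)

```text
t: 7.5
tool_pos: [0.5855, 0.1276, 0.0117]
orientation: [1.994, 2.423, 0.006]
force: [5.0, -4.1, 0.6]
opening: 0.0929
```

```bash
python3 - <<'E'
from h import *
s=robot.read_state(); print(s["tool_pos"],s["orientation"],s["force"])
c=robot.read_camera("top"); im=c["pixels"][:,:,::-1]
a=cv2.resize(im[125:245,170:300],None,fx=3,fy=3)
c=robot.read_camera("scene"); im=c["pixels"][:,:,::-1]
b=cv2.resize(im[160:280,210:345],None,fx=3,fy=3)
cv2.imwrite("pics/t4.png",np.hstack([a,b]))
E
```

```text
[0.58551392 0.12759966 0.01170897] [1.99396802 2.42272635 0.00595083] [ 5.04005617 -4.09377123  0.58257747]
```

View pics/t4.png

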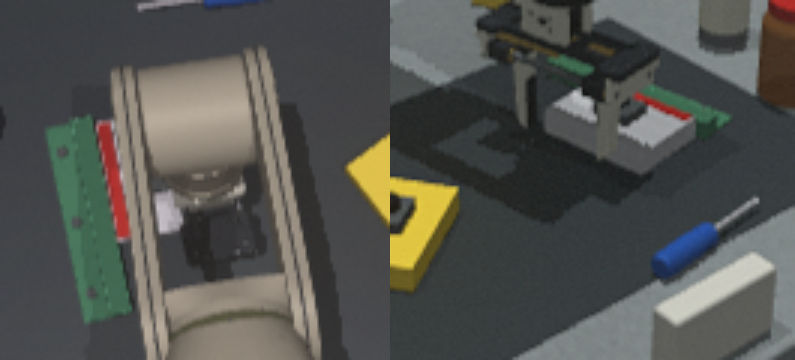

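jog_arm(
  commands=[
    [[-0.0003,0.0016,0],[0,0,0],-1],
    [[-0.0006,0.0033,0],[0,0,0],-1],
    [[-0.0009,0.005,0],[0,0,0],-1],
    [[-0.0012,0.0066,0],[0,0,0],-1],
    [[-0.0012,0.0066,0],[0,0,0],-1],
  ],
)

```text
t: 8.22
tool_pos: [0.5857, 0.1299, 0.0119]
orientation: [1.993, 2.42, 0.005]
force: [5.3, -11.3, -0.8]
opening: 0.0931
```

jog_arm(
  commands=[
    [[-0.0006,0.0033,0],[0,0,0],-1],
    [[-0.001,0.006,0],[0,0,0],-1],
    [[-0.0015,0.008,0],[0,0,0],-1],
    [[-0.0018,0.01,0],[0,0,0],-1],
    [[-0.0018,0.01,0],[0,0,0],-1],
  ],
)

```text
t: 8.85
tool_pos: [0.5856, 0.1303, 0.012]
orientation: [1.993, 2.414, -0.003]
force: [5.4, -27.4, 0.8]
opening: 0.093
```

The fingers have stalled at 27 N, 102 mm off the fence face. The platform (94 mm) plus half a finger should be 101.5 mm, so it looks seated. I back off and look.

jog_arm(
  commands=[
    [[0.004,-0.02,0],[0,0,0],-1],
    [[0.008,-0.042,0],[0,0,0],-1],
    [[0.011,-0.058,0.02],[0,0,0],-1],
    [[0.011,-0.058,0.1],[0,0,0],-1],
    [[0.011,-0.058,0.2],[0,0,0],-1],
    [[0,-0.15,0.3],[0,0,0],-1],
    [[-0.1,-0.3,0.3],[0,0,0],-1],
    [[-0.15,-0.4,0.3],[0,0,0],-1],
    [[-0.2,-0.5,0.3],[0,0,0],-1],
    [[-0.2,-0.6,0.3],[0,0,0],-1],
  ],
)

```text
t: 10.1
tool_pos: [0.48, -0.1718, 0.1926]
orientation: [1.99, 2.414, -0.001]
force: [1.1, -0.5, -0.9]
opening: 0.093
```

jog_arm(
  commands=[
    [[0,-0.15,0],[0,0,0],-1],
    [[0,-0.3,0],[0,0,0],-1],
    [[0,-0.3,0],[0,0,0],-1],
    [[0,-0.3,0],[0,0,0],-1],
  ],
)

```text
t: 10.6
tool_pos: [0.4792, -0.3552, 0.193]
orientation: [1.994, 2.41, -0.002]
force: [1.3, 0.9, 0.0]
opening: 0.093
```

```bash
python3 - <<'E'
from h import *
c=robot.read_camera("top")
w,r=plat(c)
k=cv2.connectedComponentsWithStats((w|r).astype(np.uint8))
b,p=boxfit(c,w|r,.028); print("plat",b,np.round(p,4).tolist())
u=np.array([.9816,.191]);n=np.array([.191,-.9816]);m=np.array([.5604,.2296])
print("corners in fence (x,y):",np.round([[ (q-m)@n,(q-m)@u] for q in p],4).tolist())
fb,fp=fence_est(c); print("fence",fb)
# side view check
im=c["pixels"][:,:,::-1]
a=cv2.resize(im[130:245,170:300],None,fx=3,fy=3,interpolation=cv2.INTER_CUBIC)
c=robot.read_camera("scene"); im=c["pixels"][:,:,::-1]
bb=cv2.resize(im[160:275,210:345],None,fx=3,fy=3,interpolation=cv2.INTER_CUBIC)
cv2.imwrite("pics/t5.png",np.hstack([a,bb]))
E
```

```text
plat ((601.5640258789062, 189.37210083007812), (135.10939025878906, 92.37191772460938), 11.335124969482422) [[0.526199996471405, 0.22139999270439148], [0.5443999767303467, 0.13079999387264252], [0.6769000291824341, 0.1573999971151352], [0.6586999893188477, 0.24789999425411224]]
corners in fence (x,y): [[0.0015, -0.0351], [0.0939, -0.0346], [0.0932, 0.1005], [0.0008, 0.1]]
fence ((555.3901977539062, 255.26766967773438), (220.49102783203125, 52.22441482543945), 11.143194198608398)
```

View pics/t5.png

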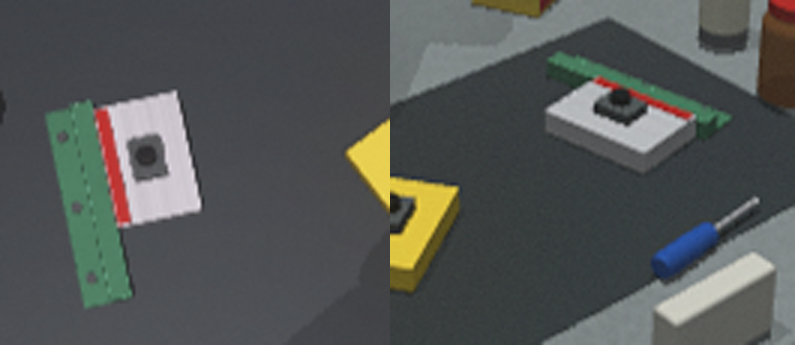

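The top view shows the red stripe lying along the fence from about (97,110) to (125,225), with no gap. Both ends measure about 1 mm from the face, and the side spans y from −35 to +100 mm, inside the ±110 mm. I'm handing it in.

```bash
python3 - <<'E'
from h import *
c=robot.read_camera("top"); robot.read_camera("scene")
for n,z in [("scraper",.01),("mug",.08),("resin",.15),("jar",.12),("driver",.015)]:
    r=robot.trace("top",n)
    if r: print(n,np.round(unproj(c,r[0]["uv"],z)[0,:2],3))
print(robot.close_job())
E
```

```text
scraper [ 0.681 -0.379]
mug [ 0.63  -0.276]
resin [0.506 0.4  ]
jar [0.645 0.394]
driver [0.816 0.101]
the job is handed in; nothing more can be done
None
```

I handed the job in with the red-striped side flush against the green fence. No verdict was reported.

**What I did:** I set the open gripper's two fingertips against the platform's plain long side and pushed it round about 55° in an arc. I then pushed it squarely until it stalled against the fence at about 27 N, and withdrew the arm clear of everything.

**Last checks (top camera):**
- **Distance to fence:** both ends of the striped side are about 1 mm from the working face (0.8 and 1.5 mm, with calibration good to about 2 mm). The platform and fence angles agree to about 0.2°.
- **Within the fence's length:** the striped side spans −35 to +100 mm along the fence, inside its ±110 mm.
- **Flat and clear:** in the pictures the platform lies flat. I never brought the fingers over or against the bracket.
- **Bystanders:** the mug, resin, jar and driver were found within 13 mm of their first positions. The scraper's reading differed by about 17 mm. I put that down to noise in the trained networks, because the arm never came near any of them at low height.
- **Not checked:** I did not measure the rook again at the end. The fingers did not go near it at low height either.

The job took about 11 s of the 72 s allowed.

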